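Slide the spun tube home in the tube reader

ROBOT

A 7-joint arm with a two-finger parallel gripper is mounted at the origin on the work surface. World frame = base frame: x ahead of the robot, y to its left, z up, the work surface at z = 0. Lengths are in m, angles in rad, forces in N, time in s.
With the tool pointing down it reaches from about 0.4 to 0.75 m from the base axis. Payload 19.5 kg.
Tool frame: the origin (TCP) lies midway between the tips of the shut fingers; the grasp point (between the pads) lies arm.tcp_to_grasp behind it (arm.tcp_to_grasp is the distance from the TCP to the grasp point, in m); z points along the fingers, x is the direction in which the jaws open and shut, and the axes are right-handed (so a half turn about z gives the same grasp; the last joint's range is limited). The gripper opens to 85 mm and grips with 20 to 120 N. Pads are 22 mm wide; open, the fingers measure 114 mm over their backs; the gripper's body (76 mm by 85 mm) begins 54 mm behind the grasp point. The pads swing forward as they close: fully open they stand 13 mm farther back than shut.
Start: joints at [1.289, 0.707, -0.028, 1.485, 0.022, 0.951, -0.075], TCP at [0.137, -0.559, 0.208] pointing down, gripper open.
Joint ranges: [-2.71, 2.71], [-0.32, 2.16], [-1.57, 1.52], [0, 2.45], [-1.46, 4.6], [0, 2.02], [-2.83, 2.83]. Speed limits (rad/s): [1.89, 1.89, 2.57, 2.57, 3.01, 3.01, 3.01].

INTERFACE

Orientations are given as a unit quaternion [x, y, z, w].
In Python, from rig import arm gives the robot as it stands. The module is installed in compiled form; this text tells all that it offers.
- The arm moves only by the tool step_arm, never from a script. Its argument "targets" is a list that holds one entry, the list of rows, each a list of 7 numbers: the turn, a rotation vector about the world's x, y, z in rad, then the shift along the world's x, y, z in m, then the finger opening in m, from 0 to 0.0854. A call has exactly 8 rows; each row is the pose to reach, as a shift and turn from the pose commanded when the call began; what a row does not reach only later rows make up. A row lasts 1/12 s, in which the tool goes at most 41.7 mm and 7.16 degrees, less where a joint would pass 70% of its speed; a pose out of reach is approached as far as the arm can. A call with a gripper value outside its range is refused whole. The fingers move at their own pace and stop on an object; "squeeze" is the grip in N (left out, the last holds). Time passes only in rows, so rows that repeat a pose let the fingers close, or fill a call up. It gives the time, the measured TCP pose, the force and the opening at its end, in the units of the state.
- arm.observe(): the state, without advancing time (a new reading comes with each control period).
- arm.read_camera(name): name is "scene" or "top" or "wrist"; returns a dict with "pixels" (480x640x3 uint8, blue, green, red), "camera_matrix" (3x3 intrinsics, pixels), "rvec" (rotation vector, rad) and "tvec" (3), from world to camera coordinates, as OpenCV has them. Camera axes: x right, y down, z forward; pixel columns grow to the right and rows downward; lengths in m; the calibration is good to about 2 mm. A picture is of the moment at which its call begins. There is no depth.
- arm.close_job(): hands the job in, once; it reports no verdict.
The state is a dict: "time": time; "joints": joint angles; "joint_velocities": joint speeds; "effort": joint torques, N m; "position": TCP position; "tcp_rot": TCP orientation; "contact_force": force on the tool from outside, world axes, zero at the start; "wrist_torque": the same for the moment, N m; "grip_width": finger opening in m.
Only numpy, scipy, OpenCV 4.12 (cv2) and the standard library are available. Lean on these libraries where they do the work, as an engineer would, in place of code of your own. Each camera call takes 0.05 s, during which the arm holds its last target. There are 200 camera calls.

TASK

Two alike slide readers stand on the lab bench. Take the one whose carriage holds the upright capped tube and slide that carriage along its rails, between the two posts, fully home against the end stop, then let go of it. Leave the carriage of the other reader (the one holding the flat glass slide) where it is.

Things in the scene. Friction and masses are not known exactly. Their poses are not given: they have to be found in the camera images.
- tube_carriage (a joint): Aluminium carriage 154 x 58 mm, top 42 above the bench, on rails on a fixed white base 350 x 100. Carries a knob and, 95 farther along, an upright capped tube (top at 131). Value in m: 0 = robot's end, 0.150 = nose against the rubber end stop, tube between two posts (34 x 24, 105 high, 68 apart). Starts at 0 to 0.06. About 2 N of friction; stays where left.
- tube_knob (a point): Middle of the grip of that carriage's knob, 72 mm above the bench: upright black cylinder, diameter 22, from 47 to 90 above the bench, on a steel collar (diameter 34, 5 high). Moves with the carriage. Its x axis points level along the rails to the end stop (the way to slide: away from the robot, up to 0.3 rad off world x); z is up.
- plate_knob (a point): Same point and axes on the knob of the other reader, alike except that its carriage holds a flat glass slide in a low grey frame (top at 50 mm) and no tube. Either reader may be the left or the right one, bases 0.3 to 0.44 m apart in y. This carriage must stay where it is.

How it is judged:
By the outcome, as a careful person would: the job done as asked, in the order asked, and still so for the second after the job is handed in, with the robot touching nothing.
It also fails if it takes over 32 s, if anything falls off the work surface, if the arm or the gripper's body presses on something with over 40 N, if the wrist force passes 120 N, or if a joint passes its speed limit or range.

## Working session

There is one attempt and no reset: what is moved stays moved. The work goes in short steps, Python scripts to look and compute and a tool call to move; the robot and the scene stay as the last step left them, time stands still between calls to the robot, and variables do not carry over. Pictures are saved under pics/ and viewed, about 8 in all and at most 12, crops included, and the job is handed in when it is done.

Besides the shell and the picture viewer there is one more tool, called after "Call:" as name(argument=value, ...) on one line, values as JSON. step_arm: Moves the arm, as the interface text tells. Its arguments: {"type":"object","properties":{"targets":{"type":"array","items":{"type":"array","items":{"type":"array","items":{"type":"number"}}}},"squeeze":{"type":"number"}},"required":["targets"]}

```bash
mkdir -p pics; python3 - <<'E'
from rig import arm
import cv2,numpy as np
o=arm.observe();print(o['time'],o['position'],o['tcp_rot'],o['grip_width'],arm.tcp_to_grasp)
for n in("top","scene"):
    c=arm.read_camera(n);cv2.imwrite(f"pics/{n}0.png",c["pixels"])
    R=cv2.Rodrigues(np.array(c["rvec"]))[0];print(n,np.array(c["camera_matrix"]).tolist(),(-R.T@np.ravel(c["tvec"])).round(3),R.round(2).tolist())
E
```

```text
0.0 [ 0.13648072 -0.55826751  0.20792661] [ 7.86607866e-01 -6.17452650e-01 -4.30020373e-04 -3.24545523e-04] 0.08551395443250887 0.0187
top [[597.4635592517773, 0.0, 318.50120600468824], [0.0, 597.4635592517773, 235.87245006092292], [0.0, 0.0, 1.0]] [ 0.416 -0.015  0.97 ] [[-0.01, -1.0, -0.0], [-1.0, 0.01, -0.03], [0.03, 0.0, -1.0]]
scene [[541.7130787367264, 0.0, 317.49778979851413], [0.0, 541.7130787367264, 245.88684272791096], [0.0, 0.0, 1.0]] [0.9   0.342 0.64 ] [[-0.59, 0.81, -0.01], [0.57, 0.41, -0.71], [-0.57, -0.43, -0.7]]
```

View pics/top0.png

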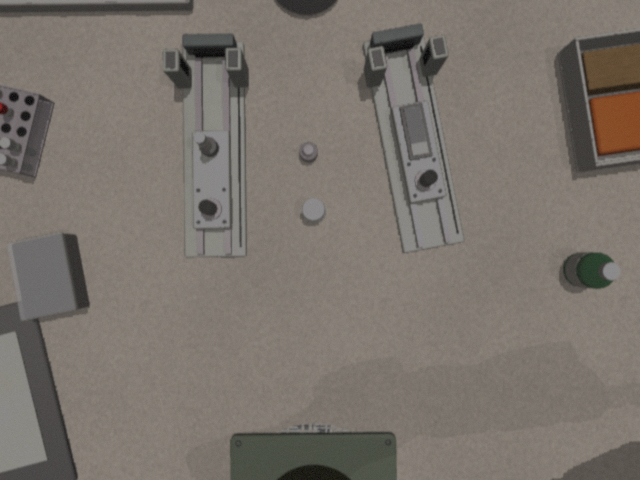

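View pics/scene0.png

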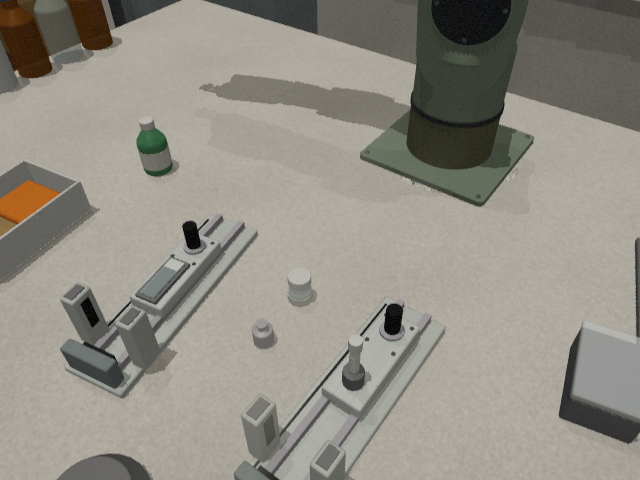

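The tube reader is the left one in the top view: knob at about (208,208), tube at (206,146), posts at (176,65) and (234,62), stop at (208,45). The plate reader is on the right, with its knob at (428,179). The scene view agrees, with the tube knob at (393,318). Next I'll measure these.

```bash
cat > h.py <<'E'
from rig import arm
import cv2,numpy as np
def cam(n):
    c=arm.read_camera(n);c["R"]=cv2.Rodrigues(np.array(c["rvec"]))[0];c["K"]=np.array(c["camera_matrix"]);c["t"]=np.ravel(c["tvec"]);return c
def cast(c,uv,z):
    C=-c["R"].T@c["t"];uv=np.atleast_2d(uv).astype(float)
    d=np.c_[uv,np.ones(len(uv))]@np.linalg.inv(c["K"]).T@c["R"]
    return C+d*((z-C[2])/d[:,2])[:,None]
def proj(c,p): return cv2.projectPoints(np.atleast_2d(p).astype(float),c["R"],c["t"],c["K"],None)[0][:,0]
E
python3 - <<'E'
from h import *
t=cam("top");s=cam("scene")
for c,n,boxes in((t,"top",[(190,190,40,40),(410,160,40,40)]),(s,"scene",[(375,298,40,45),(178,215,30,40)])):
    g=cv2.cvtColor(c["pixels"],cv2.COLOR_BGR2GRAY)
    for x,y,w,h in boxes:
        m=(g[y:y+h,x:x+w]<50).astype(np.uint8)
        k,l,st,ce=cv2.connectedComponentsWithStats(m);i=1+np.argmax(st[1:,4])
        print(n,ce[i]+[x,y],st[i]+[x,y,0,0,0], "z72:",cast(c,ce[i]+[x,y],.0685).round(4))
g=t["pixels"]
cv2.imwrite("pics/crop1.png",cv2.resize(g[25:265,160:260],None,fx=2.5,fy=2.5,interpolation=cv2.INTER_CUBIC))
# base edges: horizontal gradients
gray=cv2.cvtColor(g,cv2.COLOR_BGR2GRAY)
for l in cv2.createLineSegmentDetector().detect(gray)[0][:,0]:
    if 150<l[0]<260 and 20<l[1]<270 and np.hypot(l[2]-l[0],l[3]-l[1])>35:
        p=cast(t,l.reshape(2,2),.03);d=p[0]-p[1];d=d*np.sign(d[0]);print(l.round(1),"ang",np.arctan2(d[1],d[0]).round(4))
E
```

```text
top [210.42857143 209.59183673] [204 204  12  11  49] z72: [[0.4874 0.1492 0.0685]]
top [424.39726027 180.4109589 ] [420 172  11  14  73] z72: [[ 0.5283 -0.175   0.0685]]
scene [392.90217391 318.80652174] [384 304  19  31 460] z72: [[0.4897 0.1567 0.0685]]
scene [191.61621622 234.46486486] [183 220  25  29 370] z72: [[ 0.53   -0.1774  0.0685]]
[248.6  65.7 246.2 102. ] ang -0.0696
[238.3 245.6 236.6  98.1] ang 0.0058
[239.7  98.1 241.4 245.6] ang 0.0061
[230.3  99.4 232.7 253.1] ang 0.0105
[228.7 224.4 227.2 110.6] ang 0.0078
[202.3  65.6 203.5 129.4] ang 0.0143
[244.5 253.1 242.9  99.4] ang 0.0046
[183.1  33.2 231.9  33. ] ang 1.5639
[184.4  45.9 230.6  44.8] ang -1.5569
[200.2 128.1 200.   60.6] ang -0.0007
[245.7 103.1 247.2 254.4] ang 0.0037
[193.3 134.4 193.3 180.6] ang -0.0042
[184.3 138.1 184.4 183.1] ang -0.0003
[185.  218.1 185.3 254.4] ang 0.0066
```

View pics/crop1.png

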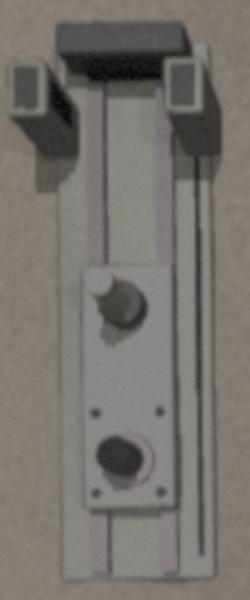

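Call:
step_arm(targets=[[[0,0,0.08,0.03,0.02,0.01,0.0854],[0,0,0.16,0.06,0.045,0.02,0.0854],[0,0,0.24,0.09,0.07,0.03,0.0854],[0,0,0.32,0.12,0.095,0.04,0.0854],[0,0,0.4,0.15,0.12,0.05,0.0854],[0,0,0.48,0.18,0.145,0.05,0.0854],[0,0,0.56,0.21,0.17,0.05,0.0854],[0,0,0.64,0.24,0.2,0.05,0.0854]]])

```text
time: 0.87
position: [0.3771, -0.3581, 0.2585]
tcp_rot: [0.941, -0.337, 0.0, 0.0]
contact_force: [0.2, -1.2, 0.7]
grip_width: 0.0852
```

```bash
python3 - <<'E'
from h import *
t=cam("top");o=arm.observe();print(o['time'],o['position'],o['tcp_rot'])
print(cast(t,[[193.2,131],[229.2,131],[193.2,227.8],[230.4,227.8]],.042).round(4).tolist())
print(cast(t,[[208.2,207]],.08).round(4), proj(t,[[.4897,.1567,.047],[.4897,.1567,.09]]))
E
```

```text
0.9167 [ 0.3833086  -0.35115878  0.25848443] [ 0.94403178 -0.32984606  0.0010329  -0.00212271]
[[0.613, 0.1805, 0.042], [0.6124, 0.1242, 0.042], [0.4614, 0.181, 0.042], [0.4608, 0.1231, 0.042]]
[[0.4904 0.1505 0.08  ]] [[208.14035413 209.21843014]
 [202.71222361 206.94186563]]
```

Call:
step_arm(targets=[[[0,0,0.05,0.01,0.033,0,0.0854],[0,0,0.1,0.02,0.066,0,0.0854],[0,0,0.15,0.03,0.1,0,0.0854],[0,0,0.2,0.04,0.134,0,0.0854],[0,0,0.25,0.05,0.168,0,0.0854],[0,0,0.3,0.06,0.202,0,0.0854],[0,0,0.35,0.07,0.236,0,0.0854],[0,0,0.4,0.08,0.27,0,0.0854]]])

```text
time: 1.58
position: [0.4561, -0.0874, 0.2584]
tcp_rot: [0.99, -0.144, -0.0, 0.0]
contact_force: [0.2, -0.6, -0.9]
grip_width: 0.0856
```

Call:
step_arm(targets=[[[0,0,0.05,0.004,0.035,0,0.0854],[0,0,0.1,0.008,0.07,0,0.0854],[0,0,0.15,0.012,0.105,0,0.0854],[0,0,0.2,0.017,0.14,0,0.0854],[0,0,0.25,0.022,0.17,0,0.0854],[0,0,0.3,0.027,0.2,0,0.0854],[0,0,0.3,0.033,0.23,0,0.0854],[0,0,0.3,0.033,0.24,0,0.0854]]])

```text
time: 2.25
position: [0.489, 0.1551, 0.2582]
tcp_rot: [1.0, 0.006, -0.0, -0.001]
contact_force: [-0.6, 1.3, 0.2]
grip_width: 0.0858
```

```bash
python3 - <<'E'
from h import *
w=cam("wrist");o=arm.observe();print(o['time'],o['position'],o['tcp_rot'])
g=w["pixels"];cv2.imwrite("pics/w1.png",g)
C=-w["R"].T@w["t"];print(C)
print(proj(w,[[.49,.152,.047],[.49,.152,.09]]))
E
```

```text
2.3 [0.48863731 0.15507544 0.25807338] [ 9.99978393e-01  6.50251551e-03 -3.27054056e-04 -9.07402729e-04]
[0.48844953 0.22466608 0.423759  ]
[[315.601049   204.61197971]
 [315.68101457 214.43673651]]
```

View pics/w1.png

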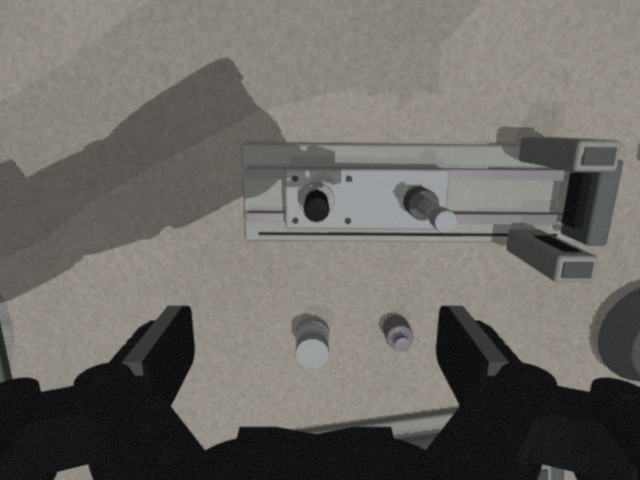

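The wrist view shows the tube carriage below the hand: knob silhouette at about (317,205), tube cap at (445,220), carriage rectangle from (286,169) to (447,229), posts and stop to the right. I'll cast these points.

```bash
python3 - <<'E'
from h import *
w=cam("wrist");g=cv2.cvtColor(w["pixels"],cv2.COLOR_BGR2GRAY)
m=(g[180:230,295:345]<45).astype(np.uint8);k,l,st,ce=cv2.connectedComponentsWithStats(m);i=1+np.argmax(st[1:,4]);print(ce[i]+[295,180],st[i]+[295,180,0,0,0])
print("carriage",cast(w,[[287,169],[447,169],[286,228],[447,230]],.042).round(4).tolist())
for p in([.49,.152],[.49,.156]):
    a=np.linspace(0,6.28,40)
    P=[[p[0]+.011*np.cos(q),p[1]+.011*np.sin(q),z] for q in a for z in(.047,.09)]
    u=proj(w,P);print(p,u.min(0),u.max(0))
for l in cv2.createLineSegmentDetector().detect(g)[0][:,0]:
    if 230<l[0]<600 and 130<l[1]<250 and np.hypot(l[2]-l[0],l[3]-l[1])>70:
        p=cast(w,l.reshape(2,2),.03);d=p[0]-p[1];d=d*np.sign(d[0]);print(l.round(1),"ang",np.arctan2(d[1],d[0]).round(4))
E
```

```text
[316.52693603 206.6026936 ] [305 191  24  31 594]
carriage [[0.4627, 0.184, 0.042], [0.6103, 0.1859, 0.042], [0.4614, 0.1278, 0.042], [0.6162, 0.1279, 0.042]]
[0.49, 0.152] [303.06470701 192.8593231 ] [329.4728386  227.20695564]
[0.49, 0.156] [303.09021523 188.55446484] [329.58308891 222.56699748]
[490.6 237.  259.4 235.7] ang 0.0074
[259.4 232.2 508.1 233.6] ang 0.0073
[450.6 211.2 548.1 212.5] ang -0.0002
[564.4 171.1 340.6 170.8] ang 0.0119
[544.4 137.6 615.6 140.3] ang -0.0244
[555.6 215.7 456.9 215.1] ang 0.0074
[439.4 167.9 541.9 167.4] ang 0.0181
[289.4 142.2 448.1 143.9] ang 0.0027
[296.9 164.2 435.6 164.6] ang 0.0105
[241.1 196.5 178.  229.1] ang 0.4829
[504.4 147.4 320.6 146.3] ang 0.0074
[248.1 239.7 488.1 241.1] ang 0.0075
[289.4 227.4 430.6 228.3] ang 0.0066
```

Call:
step_arm(targets=[[[0,0,0,0.002,0,-0.03,0.0854],[0,0,0,0.002,0,-0.06,0.0854],[0,0,0,0.002,0,-0.09,0.0854],[0,0,0,0.002,0,-0.12,0.0854],[0,0,0,0.002,0,-0.145,0.0854],[0,0,0,0.002,0,-0.16,0.0854],[0,0,0,0.002,0,-0.16,0.0854],[0,0,0,0.002,0,-0.16,0.0854]]])

```text
time: 3.02
position: [0.491, 0.1499, 0.0985]
tcp_rot: [1.0, 0.004, -0.0, 0.0]
contact_force: [0.7, 0.1, 0.8]
grip_width: 0.0854
```

```bash
python3 - <<'E'
from h import *
o=arm.observe();print(o['time'],o['position'],o['tcp_rot'],o['contact_force'])
cv2.imwrite("pics/w2.png",cam("wrist")["pixels"])
E
```

```text
3.0167 [0.4909703  0.1498531  0.09854763] [ 9.99992218e-01  3.90648518e-03 -4.20152140e-04  3.56271518e-04] [0.70813818 0.10692696 0.78727567]
```

View pics/w2.png

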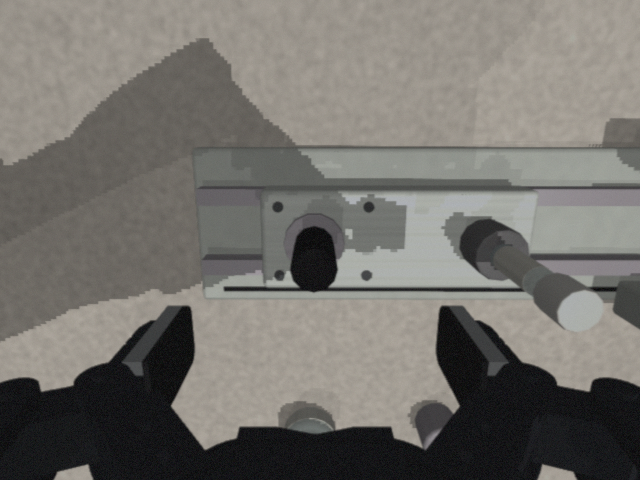

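The fingers straddle the knob in x: finger midline is about col 315 and the knob is at col 314, with top at (314,272) and collar at (314,240). Next I'll check y.

```bash
python3 - <<'E'
from h import *
w=cam("wrist");g=cv2.cvtColor(w["pixels"],cv2.COLOR_BGR2GRAY)
m=(g[205:300,280:350]<45).astype(np.uint8);k,l,st,ce=cv2.connectedComponentsWithStats(m);i=1+np.argmax(st[1:,4]);print(ce[i]+[280,205],st[i]+[280,205,0,0,0])
a=np.linspace(0,6.28,40)
for p in([.491,.150],[.491,.154]):
    u=proj(w,[[p[0]+.011*np.cos(q),p[1]+.011*np.sin(q),z] for q in a for z in(.047,.09)]);print(p,u.min(0),u.max(0))
print(arm.observe()['position'])
E
```

```text
[312.68114754 260.825     ] [ 280  227   70   65 2440]
[0.491, 0.15] [289.43675928 234.44139519] [337.50836638 304.38953752]
[0.491, 0.154] [289.35785441 227.39568282] [337.7129416  296.43431023]
[0.49155084 0.15048062 0.09954186]
```

Call:
step_arm(targets=[[[0,0,0,0,0.004,-0.015,0.0854],[0,0,0,0,0.004,-0.03,0.0854],[0,0,0,0,0.004,-0.045,0.0854],[0,0,0,0,0.004,-0.045,0.0854],[0,0,0,0,0.004,-0.045,0.015],[0,0,0,0,0.004,-0.045,0.015],[0,0,0,0,0.004,-0.045,0.015],[0,0,0,0,0.004,-0.045,0.015]]], squeeze=30)

```text
time: 3.78
position: [0.4914, 0.155, 0.0542]
tcp_rot: [1.0, 0.004, 0.001, -0.0]
contact_force: [0.2, -0.7, 0.3]
grip_width: 0.0388
```

Call:
step_arm(targets=[[[0,0,0,0,0,0,0.015],[0,0,0,0,0,0,0.015],[0,0,0,0,0,0,0.015],[0,0,0,0,0,0,0.015],[0,0,0,0,0,0,0.015],[0,0,0,0,0,0,0.015],[0,0,0,0,0,0,0.015],[0,0,0,0,0,0,0.015]]])

```text
time: 4.45
position: [0.4913, 0.155, 0.0539]
tcp_rot: [1.0, 0.004, 0.0, -0.0]
contact_force: [-1.7, -0.8, 9.6]
grip_width: 0.0207
```

Call:
step_arm(targets=[[[0,0,0,0.01,0,0.001,0.015],[0,0,0,0.02,0,0.001,0.015],[0,0,0,0.03,0,0.001,0.015],[0,0,0,0.04,0,0.001,0.015],[0,0,0,0.05,0,0.001,0.015],[0,0,0,0.06,0,0.001,0.015],[0,0,0,0.07,0.001,0.001,0.015],[0,0,0,0.08,0.001,0.001,0.015]]])

```text
time: 5.12
position: [0.5707, 0.1555, 0.0541]
tcp_rot: [1.0, 0.004, -0.001, 0.0]
contact_force: [-3.4, -1.5, -4.5]
grip_width: 0.0205
```

```bash
python3 - <<'E'
from h import *
t=cam("top");cv2.imwrite("pics/t2.png",cv2.resize(t["pixels"][20:260,140:300],None,fx=2.5,fy=2.5))
o=arm.observe();print(o['position'],o['contact_force'],o['grip_width'],o['wrist_torque'])
cv2.imwrite("pics/w3.png",cam("wrist")["pixels"])
E
```

```text
[0.57255231 0.15553367 0.0541572 ] [ 2.79898503 -1.03695139 -4.27585808] 0.02021543623713109 [-0.13521178 -0.4983859   0.02578883]
```

View pics/w3.png

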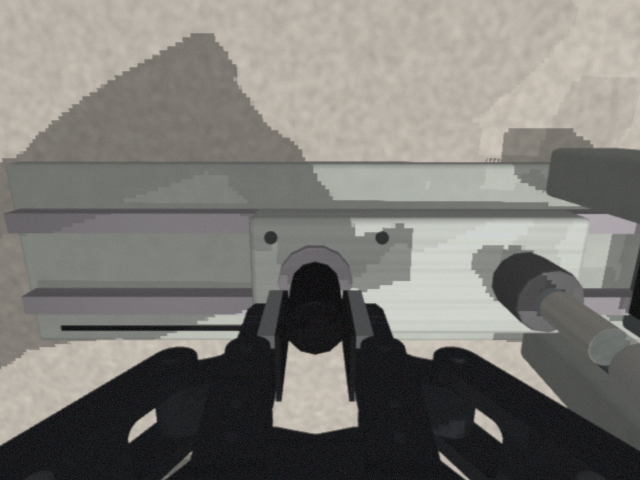

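The carriage came along with the grip (collar at (315,265) between the pads) and the tube is entering between the posts. About 30–35 mm remain, so I'll go slower.

Call:
step_arm(targets=[[[0,0,0,0.003,0,0,0.015],[0,0,0,0.006,0,0,0.015],[0,0,0,0.009,0,0,0.015],[0,0,0,0.012,0,0,0.015],[0,0,0,0.015,0,0,0.015],[0,0,0,0.018,0,0,0.015],[0,0,0,0.021,0,0,0.015],[0,0,0,0.024,0,0,0.015]]])

```text
time: 5.88
position: [0.5952, 0.1557, 0.0542]
tcp_rot: [1.0, 0.004, -0.0, 0.0]
contact_force: [-2.9, -3.8, -10.5]
grip_width: 0.0203
```

Call:
step_arm(targets=[[[0,0,0,0.001,0,0,0.015],[0,0,0,0.002,0,0,0.015],[0,0,0,0.003,0,0,0.015],[0,0,0,0.004,0,0,0.015],[0,0,0,0.005,0,0,0.015],[0,0,0,0.006,0,0,0.015],[0,0,0,0.007,0,0,0.015],[0,0,0,0.008,0,0,0.015]]])

```text
time: 6.55
position: [0.603, 0.1558, 0.0542]
tcp_rot: [1.0, 0.004, -0.0, 0.0]
contact_force: [-1.5, -4.7, -13.1]
grip_width: 0.0202
```

Call:
step_arm(targets=[[[0,0,0,0.001,0,-0.001,0.015],[0,0,0,0.002,0,-0.001,0.015],[0,0,0,0.003,0,-0.001,0.015],[0,0,0,0.004,0,-0.001,0.015],[0,0,0,0.005,0,-0.001,0.015],[0,0,0,0.006,0,-0.001,0.015],[0,0,0,0.007,0,-0.001,0.015],[0,0,0,0.008,0,-0.001,0.015]]])

```text
time: 7.22
position: [0.6107, 0.1559, 0.054]
tcp_rot: [1.0, 0.005, -0.0, 0.0]
contact_force: [-14.3, -6.2, 7.7]
grip_width: 0.0203
```

```bash
python3 - <<'E'
from h import *
o=arm.observe();print(o['position'],o['contact_force'],o['grip_width'])
cv2.imwrite("pics/s3.png",cv2.resize(cam("scene")["pixels"][250:480,200:480],None,fx=2.5,fy=2.5))
cv2.imwrite("pics/w4.png",cam("wrist")["pixels"])
E
```

```text
[0.61067733 0.15592099 0.05402893] [-14.34323605  -6.20396234   7.67004527] 0.020257201914084953
```

View pics/w4.png

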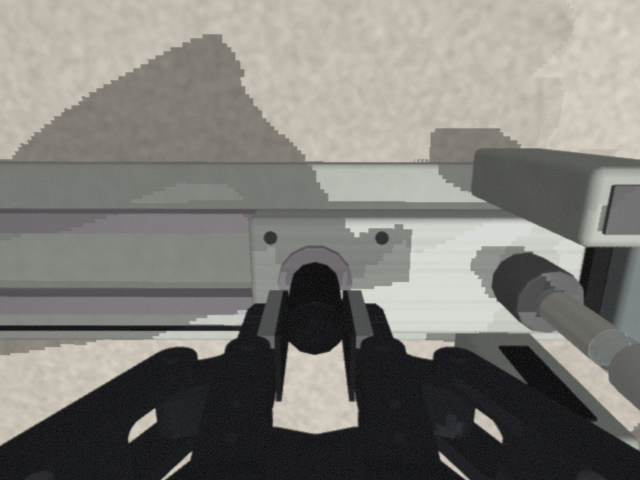

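The nose (col 583) now meets the dark stop and Fx has risen to −14 N. A small further push will confirm it.

Call:
step_arm(targets=[[[0,0,0,0.0005,0,0,0.015],[0,0,0,0.001,0,0,0.015],[0,0,0,0.0015,0,0,0.015],[0,0,0,0.0015,0,0,0.015],[0,0,0,0.0015,0,0,0.015],[0,0,0,0.0015,0,0,0.015],[0,0,0,0.0015,0,0,0.015],[0,0,0,0.0015,0,0,0.015]]])

```text
time: 7.98
position: [0.6107, 0.1559, 0.054]
tcp_rot: [1.0, 0.005, -0.002, 0.0]
contact_force: [-20.0, -7.2, 10.9]
grip_width: 0.0202
```

The tool stalled at x = 0.6107 while the force rose to 20 N, so the carriage is home. Releasing.

Call:
step_arm(targets=[[[0,0,0,0,0,0,0.0854],[0,0,0,0,0,0,0.0854],[0,0,0,0,0,0,0.0854],[0,0,0,0,0,0,0.0854],[0,0,0,0,0,0,0.0854],[0,0,0,0,0,0,0.0854],[0,0,0,0,0,0,0.0854],[0,0,0,0,0,0,0.0854]]])

```text
time: 8.65
position: [0.6126, 0.156, 0.0534]
tcp_rot: [1.0, 0.004, 0.0, -0.0]
contact_force: [-0.2, 0.6, 1.1]
grip_width: 0.0855
```

Call:
step_arm(targets=[[[0,0,0,0,0,0.01,0.0854],[0,0,0,0,0,0.03,0.0854],[0,0,0,0,0,0.05,0.0854],[0,0,0,0,0,0.075,0.0854],[0,0,0,0,0,0.1,0.0854],[0,0,0,0,0,0.13,0.0854],[0,0,0,0,0,0.16,0.0854],[0,0,0,0,0,0.19,0.0854]]])

```text
time: 9.32
position: [0.6122, 0.1559, 0.2458]
tcp_rot: [1.0, 0.005, 0.0, -0.0]
contact_force: [-0.5, 0.3, -0.1]
grip_width: 0.0854
```

Call:
step_arm(targets=[[[0,0,0,-0.02,0,0,0.0854],[0,0,0,-0.05,0,0,0.0854],[0,0,0,-0.08,0,0,0.0854],[0,0,0,-0.11,0,0,0.0854],[0,0,0,-0.13,0,0,0.0854],[0,0,0,-0.13,0,0,0.0854],[0,0,0,-0.13,0,0,0.0854],[0,0,0,-0.13,0,0,0.0854]]])

```text
time: 9.98
position: [0.4831, 0.1559, 0.2439]
tcp_rot: [1.0, 0.004, 0.0, -0.0]
contact_force: [0.0, -0.1, 0.1]
grip_width: 0.0855
```

```bash
python3 - <<'E'
from h import *
o=arm.observe();print(o['time'],o['position'],o['contact_force'],o['grip_width'])
cv2.imwrite("pics/w5.png",cam("wrist")["pixels"]);s=cam("scene")["pixels"];cv2.imwrite("pics/s5.png",s)
a=cv2.imread("pics/scene0.png");print("plate knob/carriage region diff",cv2.absdiff(a,s)[200:320,130:240].mean())
E
```

```text
9.9833 [0.48314341 0.1559306  0.24386756] [ 0.03541405 -0.12693443  0.08435146] 0.08547664831415429
plate knob/carriage region diff 9.118787878787879
```

View pics/w5.png

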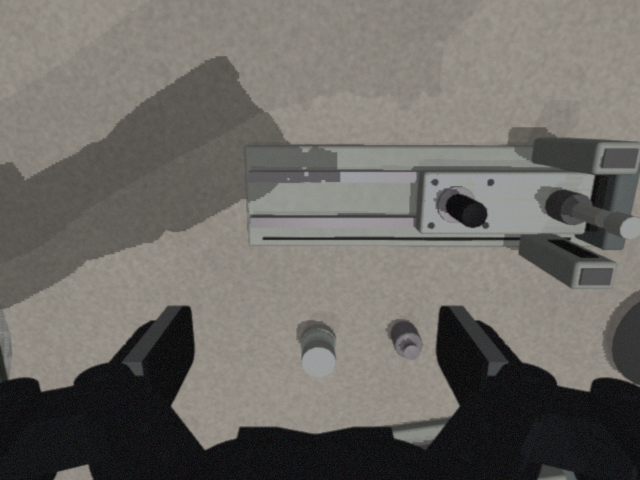

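View pics/s5.png

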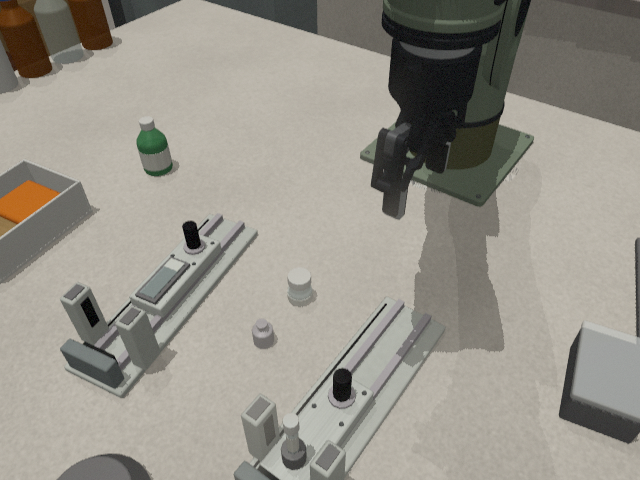

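The wrist view shows the carriage (cols 419–587) with its nose at the stop and the tube between the posts. In the scene view the plate carriage looks unmoved (knob still at (192,235)). One last numeric check for rebound.

```bash
python3 - <<'E'
from h import *
w=cam("wrist")
print(cast(w,[[419,202],[587,195]],.042).round(4))
g=cv2.cvtColor(w["pixels"],cv2.COLOR_BGR2GRAY);print(g[186:190,570:606].mean(0).astype(int))
a=cv2.imread("pics/scene0.png",0);s=cv2.imread("pics/s5.png",0)
for i in(a,s):
    m=(i[215:255,178:208]<50);print(np.argwhere(m).mean(0)+[215,178])
print(cv2.phaseCorrelate(np.float32(a[200:320,130:240]),np.float32(s[200:320,130:240])))
E
```

```text
[[0.5779 0.1575 0.042 ]
 [0.7291 0.1652 0.042 ]]
[144 145 146 145 144 145 145 147 148 150 153 153 152 152 152 152 152 153
 152 152 151 150 133  88  34  18  15  14  26  29  30  28  29  29  28  28]
[234.45405405 191.62972973]
[234.53678474 191.53405995]
((-0.023119387727724927, 0.00551471025325867), 0.9904419967863295)
```

```bash
python3 - <<'E'
from h import *
t=cam("top");cv2.imwrite("pics/t6.png",cv2.resize(t["pixels"][25:145,160:260],None,fx=5,fy=5,interpolation=cv2.INTER_CUBIC))
E
```

```text
(no output)
```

View pics/t6.png

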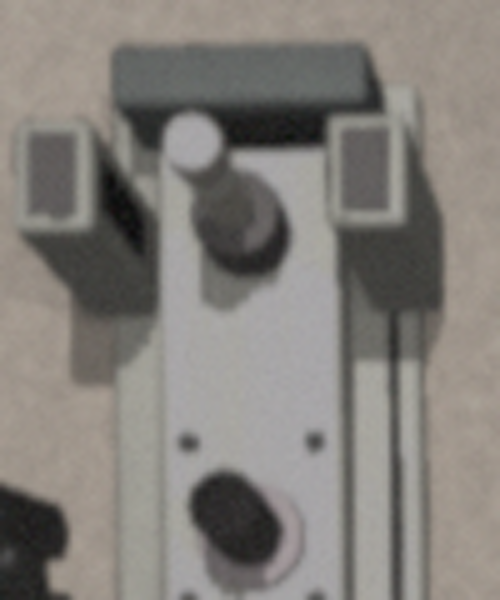

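```bash
python3 -c "
from rig import arm
print(arm.close_job())"
```

```text
the job is handed in; nothing more can be done
None
```

The tube carriage (on the left reader) is home against its end stop. I gripped its knob, slid it about 119 mm along the rails, let go, and moved the hand up and back. The job was handed in at about 10 s of robot time.

**Checks that agree:**
- **End stop:** during the last push the tool stayed at x = 0.6107 m while the force rose from 14 to 20 N. After release, the top view shows the nose meeting the stop with no gap that I could see.
- **Tube between posts:** the tube is at x ≈ 0.706 m and the posts are at about 0.703 m.
- **Robot clear:** the force reads about 0 N and the fingers are open.
- **Other reader:** the plate carriage did not move. Its knob shifted less than 0.1 px in the scene view.

**Checks that disagreed:**
- **Knob y:** the top camera gave about 0.152 m, the wrist and scene cameras about 0.156 m. I gripped at 0.155 m.
- **Carriage near end:** after release, the wrist camera put it at 0.578 m, about 2.5 mm short of the 0.5805 m expected from the arm's travel. I put this down to camera calibration (about 2 mm) and edge-picking error, but I didn't push again to confirm.

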